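# Fit the spring-tab dust cap and fold in the tote's bails

### The arm

A 7-joint arm with a two-finger parallel gripper is mounted at the origin on the work surface. World frame = base frame: x ahead of the robot, y to its left, z up, the work surface at z = 0. Lengths are in mm, angles in rad, forces in N, time in s.
With the tool pointing down it reaches from about 425 to 875 mm from the base axis. Payload 4.7 kg.
Tool frame: the origin (TCP) lies at the very end of the fingers, on their centre line; the grasp point (between the pads) lies 19 mm behind it (r.tcp_to_grasp is the distance from the TCP to the grasp point, in mm); z points along the fingers, y is the direction in which the jaws open and shut (so a half turn about z gives the same grasp; the last joint's range is limited). The gripper opens to 87 mm and grips with 3 to 60 N. Pads are 19 mm wide; open, the fingers measure 117 mm over their backs; the gripper's body (75 mm by 190 mm) begins 51 mm behind the grasp point.
Start: joints at [-1.272, 0.321, -0.07, 1.45, 0.023, 1.371, -0.057], TCP at [182.655, 623.829, 222.587] pointing down, gripper open.
Joint ranges: [-2.86, 2.86], [-0.3, 2.09], [-1.38, 1.24], [0.06, 2.45], [-1.56, 4.7], [0.09, 2.05], [-2.69, 2.69]. Speed limits (rad/s): [2.57, 2.57, 3.14, 3.14, 3.14, 3.14, 3.14].

### API

Orientations are given as a unit quaternion [x, y, z, w].
In Python, from bench import status, cams, job, r gives the robot as it stands. The module is installed in compiled form; this text tells all that it offers.
- The arm moves only by the tool apply_moves, never from a script. Its argument "deltas" is a list that holds one entry, the list of rows, each a list of 6 numbers: the shift along the tool's x, y, z in cm, then the turn, a rotation vector about the tool's x, y, z in rad. A call has 1 to 12 rows; each row shifts and turns the pose as measured when the row begins, along the tool's axes as they then stand; what a row does not reach is not made up. A row lasts 1/10 s, in which the tool goes at most 50 mm and 8.59 degrees, less where a joint would pass 70% of its speed; a pose out of reach is approached as far as the arm can. A call is refused whole if a number of a shift passes 5 or a number of a turn 0.15, either way. A call with a gripper value outside its range is refused whole. "claw" is the gripper's target within -1 to 1 (fully open at 1, half-way at 0, shut at -1), set as the call begins (left out, the last holds). The fingers move at their own pace and stop on an object; "newtons" is the grip in N (left out, the last holds). Time passes only in rows, so rows that do not move let the fingers close. It gives the time, the measured TCP pose, the force and the opening at its end, in the units of the state.
- status.get_state(): the state, without advancing time (a new reading comes with each control period).
- cams.read_camera(name): name is "scene" or "top"; returns a dict with "image" (420x560x3 uint8, red, green, blue), "depth" (420x560 float32, mm along the optical axis (not along the pixel's ray), 0 where there is no reading), "camera_matrix" (3x3 intrinsics, pixels), "dist" ([k1, k2, p1, p2, k3] as OpenCV has them; the pictures are not rectified), "R" (3x3) and "t" (3): a world point X has camera coordinates R X + t. Camera axes: x right, y down, z forward; pixel columns grow to the right and rows downward; lengths in mm; the calibration is good to about 2 mm. A picture is of the moment at which its call begins.
- job.finish_job(): hands the job in, once; it reports no verdict.
The state is a dict: "time_s": time; "joints": joint angles; "qd": joint speeds; "joint_efforts": joint torques, N m; "ee_pos": TCP position; "orientation": TCP orientation; "force": force on the tool from outside, world axes, zero at the start; "wrist_torque": the same for the moment, N m; "width": finger opening in mm.
Only numpy, scipy, OpenCV 4.12 (cv2) and the standard library are available. Lean on these libraries where they do the work, as an engineer would, in place of code of your own. Each camera call takes 0.05 s, during which the arm holds its last target. There are 200 camera calls.

### The job

Pinch the two tabs of the spring-tab dust cap together and fit it to the bearing unit in the tote that has none, so that its disc lies flat on the rim and the tabs, let go, spring back out and latch it in the bore. Make the tote ready for stacking: at the end both of its wire bails, which were left at odd angles, are swung all the way in, flat over the tote. Leave the two units and everything else standing where they are.

Things in the scene. Friction and masses are not known exactly. Their poses are not given: they have to be found in the camera images.
- cap_grip (a point): Spring-tab dust cap, off-white plastic, 80 g, on the bench plug down: disc 72 mm across, 4 mm thick; on it two upright finger tabs 22 mm wide, 18 mm tall, 41 mm over their outer faces (27 mm pinched), standing at +y and -y; plug 53 mm across, 14 mm deep below the disc. Point: on the axis, half-way up the tabs, 9 mm above the disc's top, 13 mm above its underside, 27 mm above the plug's bottom. z up
- tab_a (a joint): slide, along the cap's y, of the tab on its +y side and of the latch below it (flat-bottomed, 1.5 to 6 mm above the plug's bottom), in m: 0 free, the latch sticking out to 33 mm from the axis; 0.007 pushed fully in, the latch at 26 mm, within the plug. Its spring pushes it out with 3 N at 0, 7 N at 0.007
- tab_b (a joint): the same for the tab on the -y side
- open_bore (a point): The square-flange bearing unit without a cap, loose in the tote, flange down, 1.5 kg, 50 mm tall: flange 104 x 104 x 14 mm, boss 86 mm across. Point: centre of the open bore in the plane of the boss's top rim, z up. The bore's lip is 58 mm across, 6 mm thick; below it the bore is 73 mm across, 17 mm deep from the rim. The latches spring out under the lip; any yaw of the cap will do
- tote: Grey plastic bail-arm tote, fixed on the bench, outside 240 mm along its x, 360 mm along its y, 105 mm tall, walls 6 mm; origin in the middle of its underside, z up. It holds the two bearing units (one toward each y end) and a bush
- bail_left (a joint): hinge of the wire bail at the tote's +y end, in rad: 0 is swung flat out over the end wall, 1.57 straight up, 3.14 swung fully in, flat over the tote on its stop. It starts anywhere from 0 to 2; past about 1 it hangs over the unit at that end and is in the way there. Stiff: it stays where it is left; about 2 N at the bar moves it, plus 1 N of its weight
- bail_right (a joint): the same for the bail at the tote's -y end
- bail_left_bar (a point): middle of the straight cross bar of the +y bail: steel wire 8 mm in diameter, the bar about 230 mm long, parallel to the tote's x
- bail_right_bar (a point): the same for the -y bail
- bail_left_hinge (a point): middle of the hinge line of the +y bail: the line runs along the tote's x, 135 mm toward +y from the tote's centre and 109 mm above its underside; the bar circles it at 87 mm
- bail_right_hinge (a point): the same for the -y bail, 135 mm toward -y
- capped_bore (a point): The other bearing unit in the tote, of the same kind, its cap already fitted (tabs to 22 mm above its rim); this point is the centre of its rim plane. Leave it
- bush: plain steel spacer bush in the tote, 38 mm diameter, 36 mm tall, leave it; origin at the middle of its underside
- pulley: cast V-belt pulley lying flat on the bench, 88 mm diameter, 43 mm tall, leave it; origin at the middle of its underside
- bevel_gear: steel bevel gear lying on the bench, 86 mm diameter, 40 mm tall, leave it; origin at the middle of its underside
- plain_cap: plain round push-on cap without tabs, off-white plastic, 76 mm diameter, 25 mm tall, on the bench; not the one to fit, leave it; origin at the middle of its underside
- sprockets: two plate sprockets stacked flat on the bench, 114 mm diameter, 48 mm tall, leave them; origin at the middle of its underside
- carton: small closed cardboard carton 70 x 120 x 60 mm on the bench, leave it; origin at the middle of its underside
- spanner: spanner about 190 mm long lying on the bench, leave it
Not all that is in view belongs to the job. Leave any pink look-alike of the part that bears open_bore alone.

How it is judged:
By the outcome, as a careful person would: the job done as asked, in the order asked, and still so for the second after the job is handed in, with the robot touching nothing.
It also fails if it takes over 72 s, if anything falls off the work surface, if the arm or the gripper's body presses on something with over 40 N, if the wrist force passes 120 N, or if a joint passes its speed limit or range.

## Working session

There is one attempt and no reset: what is moved stays moved. The work goes in short steps, Python scripts to look and compute and a tool call to move; the robot and the scene stay as the last step left them, time stands still between calls to the robot, and variables do not carry over. Pictures are saved under pics/ and viewed, about 8 in all and at most 12, crops included, and the job is handed in when it is done.

Besides the shell and the picture viewer there is one more tool, called after "Call:" as name(argument=value, ...) on one line, values as JSON. apply_moves: Moves the arm, as the interface text tells. Its arguments: {"type":"object","properties":{"deltas":{"type":"array"},"claw":{"type":"number"},"newtons":{"type":"number"}},"required":["deltas"]}

```bash
mkdir -p pics; cat > h.py <<'E'
import numpy as np, cv2
from bench import status, cams, job, r
def shot(n):
    c=cams.read_camera(n); c['R']=np.array(c['R']);c['t']=np.array(c['t']).ravel();c['K']=np.array(c['camera_matrix']);c['d']=np.array(c['dist'],float); return c
def save(c,f,crop=None,s=1):
    im=c['image'][:,:,::-1]
    if crop: u0,v0,u1,v1=crop; im=im[v0:v1,u0:u1]
    cv2.imwrite('pics/'+f,cv2.resize(im,None,fx=s,fy=s,interpolation=cv2.INTER_CUBIC))
def ray(c,uv):
    p=cv2.undistortPoints(np.array(uv,float).reshape(-1,1,2),c['K'],c['d']).reshape(-1,2)
    d=np.c_[p,np.ones(len(p))]@c['R']; return -c['R'].T@c['t'],d
def onz(c,uv,z):
    o,d=ray(c,uv); return o+d*((z-o[2])/d[:,2])[:,None]
def proj(c,X):
    return cv2.projectPoints(np.array(X,float).reshape(-1,3),cv2.Rodrigues(c['R'])[0],c['t'],c['K'],c['d'])[0].reshape(-1,2)
def cloud(c):
    h,w=c['depth'].shape; u,v=np.meshgrid(np.arange(w),np.arange(h))
    p=cv2.undistortPoints(np.c_[u.ravel(),v.ravel()].astype(float).reshape(-1,1,2),c['K'],c['d']).reshape(-1,2)
    P=np.c_[p,np.ones(len(p))]*c['depth'].reshape(-1,1)
    W=(P-c['t'])@c['R']; W[c['depth'].ravel()==0]=np.nan
    return W.reshape(h,w,3)
E
python3 - <<'E'
from h import *
for n in('top','scene'):
    c=shot(n); save(c,n+'0.png',s=1.4); print(n,-c['R'].T@c['t'],c['R'].round(2).tolist(),c['K'].round(0).tolist())
print(status.get_state())
E
```

```text
top [ 426.6750118   -75.10321386 1183.46024538] [[0.03, -1.0, -0.02], [-0.99, -0.03, -0.1], [0.1, 0.03, -0.99]] [[420.0, 0.0, 284.0], [0.0, 420.0, 213.0], [0.0, 0.0, 1.0]]
scene [1205.21701727  407.48624609  804.42525279] [[-0.57, 0.82, 0.02], [0.53, 0.38, -0.76], [-0.63, -0.42, -0.65]] [[412.0, 0.0, 278.0], [0.0, 412.0, 213.0], [0.0, 0.0, 1.0]]
{'time_s': 0.1, 'joints': array([-1.27191197,  0.32174948, -0.07008739,  1.45156339,  0.02257313,
        1.37079232, -0.0568689 ]), 'qd': array([-0.00095793, -0.00216218,  0.00074363, -0.00274564,  0.00145133,
        0.00031166, -0.00057497]), 'joint_efforts': array([-4.64417353e-04, -4.92566729e+01, -4.06073034e-01, -3.13399673e+01,
       -6.41439389e-02,  3.94294644e-02,  6.91258856e-05]), 'ee_pos': array([182.51331921, 623.33005097, 221.56528438]), 'orientation': array([ 1.41883535e-01,  9.89882982e-01, -8.58317663e-04, -8.95551165e-05]), 'force': array([-0.00296566, -0.1812172 ,  0.21034176]), 'wrist_torque': array([-0.03361602,  0.03289877, -0.00796933]), 'width': 86.79611733461381}
```

View pics/top0.png

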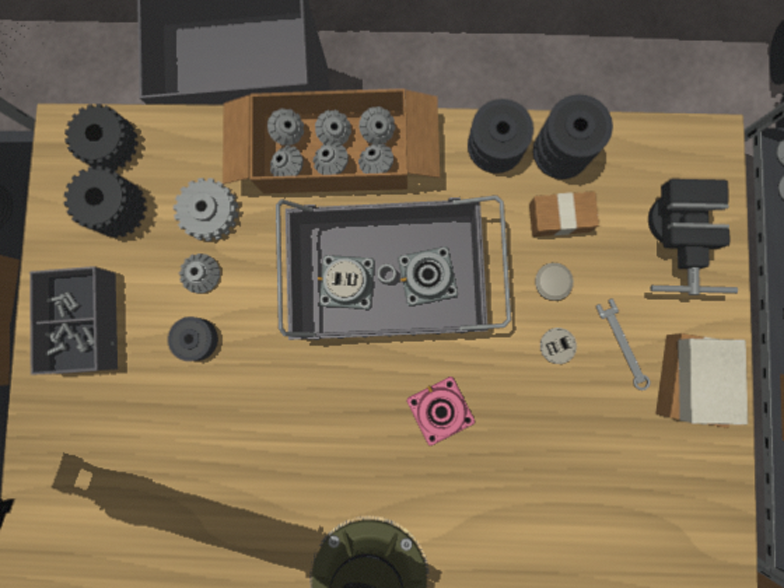

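View pics/scene0.png

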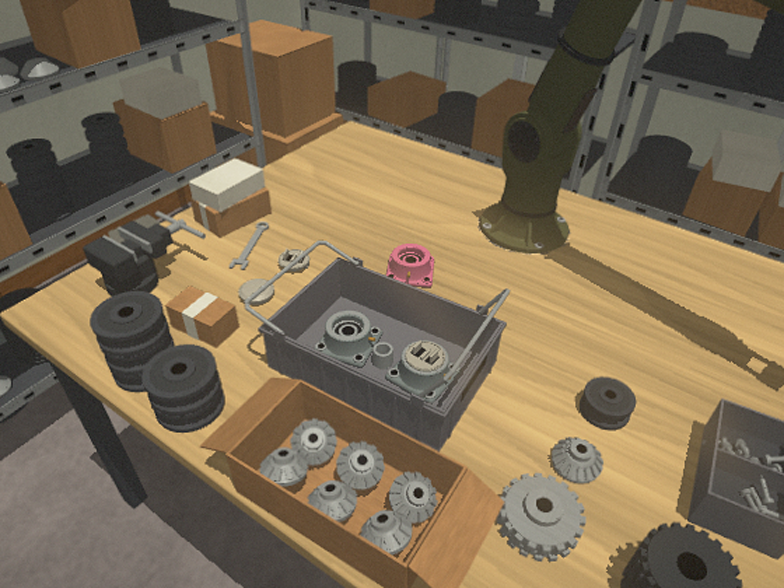

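The tab cap is at top-view pixel (558,346), and its look-alikes are the plain cap at (554,281) and the already fitted cap at (346,280). The open unit is at (429,273), with a pink look-alike at (440,410). I'm choosing the tabbed cap on the bench and the grey open unit in the tote. Next I'll measure them.

```bash
python3 - <<'E'
from h import *
c=shot('top'); W=cloud(c)
np.save('W0.npy',W); 
im=c['image']
a=cv2.resize(im[225:270,375:425],None,fx=8,fy=8,interpolation=cv2.INTER_CUBIC)
b=cv2.resize(im[135:245,190:375],None,fx=4,fy=4,interpolation=cv2.INTER_CUBIC)
out=np.zeros((600,800,3),np.uint8)
a=cv2.resize(a,(178,160)); out[440:600,:178]=a; out[:440,:740]=b
a=cv2.resize(im[225:270,375:425],(178,160)); 
cv2.imwrite('pics/crop1.png',out[:,:,::-1])
def stats(n,box):
    u0,v0,u1,v1=box; P=W[v0:v1,u0:u1].reshape(-1,3); P=P[~np.isnan(P[:,0])]
    print(n,len(P),'zhist',np.histogram(P[:,2],bins=np.arange(-20,220,10))[0].tolist()); return P
P=stats('cap',(380,230,418,265))
print('bench',np.median(W[300:330,300:400,2]))
for lo,hi in((8,24),(26,45)):
    q=P[(P[:,2]>lo)&(P[:,2]<hi)]
    if len(q)>5: print(lo,hi,len(q),cv2.minAreaRect(q[:,:2].astype(np.float32)),cv2.minEnclosingCircle(q[:,:2].astype(np.float32)),np.median(q[:,2]))
P=stats('unit',(280,170,335,222))
q=P[(P[:,2]>45)&(P[:,2]<70)]; print(cv2.minEnclosingCircle(q[:,:2].astype(np.float32)),np.median(q[:,2]))
P=stats('capped',(222,175,272,225))
P=stats('tote',(190,130,375,250))
q=P[(P[:,2]>98)&(P[:,2]<109)]; print('rim',cv2.minAreaRect(q[:,:2].astype(np.float32)))
q=P[(P[:,2]>118)]; print('high',len(q)); print(q[::max(1,len(q)//40)].round(0).tolist())
E
```

```text
cap 1325 zhist [0, 392, 394, 357, 144, 37, 1, 0, 0, 0, 0, 0, 0, 0, 0, 0, 0, 0, 0, 0, 0, 0, 0]
bench nan
8 24 480 ((458.4713134765625, -359.7223815917969), (68.78427124023438, 69.4248046875), 1.6289215087890625) ((458.09283447265625, -360.99658203125), 36.18478775024414) 18.194201265052307
26 45 45 ((458.12548828125, -360.2381591796875), (20.802391052246094, 42.898765563964844), 20.151330947875977) ((459.33624267578125, -359.865478515625), 22.2969913482666) 35.025061943383896
unit 2849 zhist [0, 4, 1389, 303, 300, 176, 251, 411, 15, 0, 0, 0, 0, 0, 0, 0, 0, 0, 0, 0, 0, 0, 0]
((590.2235107421875, -87.82793426513672), 54.66078186035156) 56.074519838839535
capped 2491 zhist [0, 4, 1063, 295, 285, 36, 34, 434, 297, 37, 6, 0, 0, 0, 0, 0, 0, 0, 0, 0, 0, 0, 0]
tote 22094 zhist [0, 3569, 10373, 1055, 881, 533, 626, 1145, 568, 274, 225, 419, 1391, 144, 119, 314, 66, 23, 18, 22, 296, 33, 0]
rim ((590.238525390625, -18.06658935546875), (249.68191528320312, 368.9410095214844), 4.010366916656494)
high 923
[[725.0, -218.0, 135.0], [721.0, -199.0, 128.0], [719.0, -181.0, 124.0], [695.0, 160.0, 178.0]
[... 167 characters left out ...]
677.0, -233.0, 141.0], [648.0, 162.0, 184.0], [660.0, -231.0, 139.0], [630.0, 167.0, 189.0], [645.0, -236.0, 137.0], [616.0, 167.0, 185.0], [627.0, -232.0, 134.0], [599.0, 159.0, 185.0], [588.0, 162.0, 190.0], [582.0, 158.0, 185.0], [571.0, 159.0, 190.0], [562.0, 162.0, 186.0], [571.0, -240.0, 138.0], [545.0, 157.0, 190.0], [538.0, 156.0, 186.0], [546.0, -238.0, 136.0], [538.0, -242.0, 139.0], [513.0, 156.0, 191.0], [506.0, 159.0, 185.0], [499.0, 151.0, 187.0], [490.0, 153.0, 186.0], [496.0, -241.0, 133.0], [491.0, -238.0, 138.0], [489.0, -227.0, 130.0], [486.0, -212.0, 129.0], [483.0, -195.0, 123.0], [464.0, 148.0, 182.0], [461.0, 148.0, 182.0], [459.0, 146.0, 179.0], [457.0, 111.0, 118.0]]
```

View pics/crop1.png

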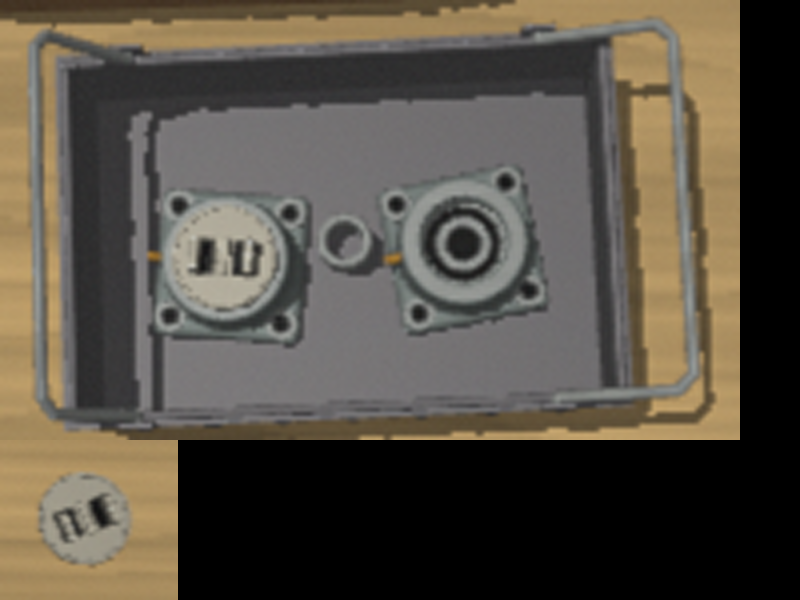

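The crop shows the open bore at crop pixel (464,242), the capped unit at (222,257) and the tab cap at (85,520), with its tabs lying along a slightly tilted line. The left bail (bar at u≈38) stands at about 1.1 rad and the right bail (bar at u≈685) at about 0.3 rad. Now I'll refine the cap and bore positions and plan the approach.

```bash
cat >> h.py <<'E'
from scipy.spatial.transform import Rotation as Ro
def plan(wps,maxmm=45,maxrot=0.14):
    """wps: list of (xyz, yaw of tool y axis in deg or None). tool kept pointing down. prints rows"""
    s=status.get_state(); p=s['ee_pos'].copy(); R=Ro.from_quat(s['orientation']); out=[]
    for X,yaw in wps:
        X=np.array(X,float)
        if yaw is None: T=R
        else:
            a=np.radians(yaw); y=np.array([np.cos(a),np.sin(a),0]); z=np.array([0,0,-1.]); T=Ro.from_matrix(np.c_[np.cross(y,z),y,z])
        tot=(R.inv()*T).as_rotvec(); n=int(max(1,np.ceil(np.linalg.norm(X-p)/maxmm),np.ceil(np.linalg.norm(tot)/maxrot)))
        st=(X-p)/n; R0=R
        for i in range(n):
            d=R.inv().apply(st)/10; out.append(list(d.round(2))+list((tot/n).round(3)))
            R=R*Ro.from_rotvec(tot/n)
        p=X
    print(len(out)); print('['+',\n'.join('['+','.join('%g'%(v+0) for v in r_)+']' for r_ in out)+']')
def st():
    s=status.get_state(); R=Ro.from_quat(s['orientation']).as_matrix()
    print('t %.1f p %s jaw %.1f tilt %.2f F %s w %.1f'%(s['time_s'],s['ee_pos'].round(1),np.degrees(np.arctan2(R[1,1],R[0,1])),np.degrees(np.arccos(-R[2,2])),s['force'].round(1),s['width'])); return s
def fitc(P,rad):
    from scipy.optimize import least_squares
    return least_squares(lambda c:np.hypot(*(P-c).T)-rad,P.mean(0),loss='soft_l1').x
E
python3 - <<'E'
from h import *
c=shot('top'); W=cloud(c); im=c['image']; hsv=cv2.cvtColor(im,cv2.COLOR_RGB2HSV)
m=np.zeros(im.shape[:2],np.uint8); m[225:270,375:425]=(hsv[225:270,375:425,1]<75)*255
k=cv2.findContours(m,cv2.RETR_EXTERNAL,cv2.CHAIN_APPROX_NONE)[0]; k=max(k,key=cv2.contourArea)[:,0]
P=onz(c,k,18)[:,:2]; print('cap disc',cv2.minEnclosingCircle(P.astype(np.float32)),fitc(P,36))
q=W[230:265,380:418].reshape(-1,3); q=q[(q[:,2]>27)&(q[:,2]<60)]; print('tab',cv2.minAreaRect(q[:,:2].astype(np.float32)))
# unit: boss and bore by Hough, upscaled
g=cv2.cvtColor(im,cv2.COLOR_RGB2GRAY); u0,v0,f=280,165,6
G=cv2.resize(g[v0:225,u0:335],None,fx=f,fy=f,interpolation=cv2.INTER_CUBIC)
s=420/1115
for n,rr in(('boss',43),('lip',29)):
    h=cv2.HoughCircles(cv2.GaussianBlur(G,(7,7),0),cv2.HOUGH_GRADIENT,1,5,param1=80,param2=15,minRadius=int((rr-3)*s*f),maxRadius=int((rr+3)*s*f))
    for x in h[0][:3]:
        uv=(x[:2]+.5)/f-.5+[u0,v0]; print(n,uv,x[2]/s/f,onz(c,uv,56))
q=W[170:222,280:335].reshape(-1,3); q=q[(q[:,2]>51)&(q[:,2]<64)]; print('rimz',np.median(q[:,2]),q.mean(0),np.median(q,0))
# scene cross-check: project
sc=shot('scene'); save(sc,'sc1.png',(220,205,340,300),6)
for X in([590,-90,56],[458,-360,18]): print('scene',proj(sc,X))
q=W[250:270,430:440].reshape(-1,3)
print('bench',np.nanmedian(W[240:265,430:436].reshape(-1,3),0), np.nanmedian(W[225:235,270:330].reshape(-1,3),0))
# tote rim long sides
plan([((182.5,623.3,340),None),((450,440,340),0),((600,100,340),-45),((590,-150,340),-67),((458.5,-360,200),-70)])
E
```

```text
cap disc ((457.9548645019531, -359.4067687988281), 35.995059967041016) [ 458.07620812 -359.500869  ]
tab ((456.8626403808594, -360.6172180175781), (22.89308738708496, 41.83673858642578), 21.10719108581543)
boss [305.5        194.83333397] 41.148808 [[589.98079565 -99.90153511  56.        ]]
boss [305.5        193.83333397] 43.316864 [[592.71343069 -99.83841705  56.        ]]
boss [305.83333397 193.        ] 45.307938 [[ 595.01396433 -100.68746698   56.        ]]
lip [304.33333397 194.66666603] 27.122816 [[590.35787653 -96.73627871  56.        ]]
lip [305.66666603 195.        ] 30.52976 [[ 589.5366798  -100.36266052   56.        ]]
lip [305.16666603 194.16666603] 28.007736 [[591.78006281 -98.95802855  56.        ]]
rimz 56.11443149879001 [589.90118569 -99.96940711  56.11291796] [590.15984986 -99.45348692  56.1144315 ]
scene [[250.95649435 232.68200073]]
scene [[209.32998321 183.84519832]]
bench [ 4.46015668e+02 -4.59174689e+02  2.27669363e-01] [498.5871675  -85.33621927   6.56435631]
35
[[0,-0.01,-3.93,0,0,0],
[0,-0.01,-3.93,0,0,0],
[0,-0.01,-3.93,0,0,0],
[-3.08,-1.01,0,0,0,0.129],
[-3.19,-0.6,0,0,0,0.129],
[-3.24,-0.19,0,0,0,0.129],
[-3.23,0.23,0,0,0,0.129],
[-3.18,0.64,0,0,0,0.129],
[-3.07,1.04,0,0,0,0.129],
[-2.91,1.43,0,0,0,0.129],
[-2.7,1.79,0,0,0,0.129],
[-2.45,2.12,0,0,0,0.129],
[-2.16,2.42,0,0,0,0.129],
[-3.78,1.67,0,0,0,0.087],
[-3.62,1.99,0,0,0,0.087],
[-3.43,2.3,0,0,0,0.087],
[-3.22,2.59,0,0,0,0.087],
[-2.98,2.86,0,0,0,0.087],
[-2.72,3.11,0,0,0,0.087],
[-2.44,3.33,0,0,0,0.087],
[-2.14,3.53,0,0,0,0.087],
[-1.82,3.71,0,0,0,0.087],
[-3.06,2.83,0,0,0,0.064],
[-2.88,3.02,0,0,0,0.064],
[-2.68,3.2,0,0,0,0.064],
[-2.47,3.36,0,0,0,0.064],
[-2.25,3.51,0,0,0,0.064],
[-2.02,3.65,0,0,0,0.064],
[-2.9,2.03,2,0,0,0.007],
[-2.89,2.05,2,0,0,0.007],
[-2.87,2.07,2,0,0,0.007],
[-2.86,2.09,2,0,0,0.007],
[-2.84,2.11,2,0,0,0.007],
[-2.82,2.13,2,0,0,0.007],
[-2.81,2.16,2,0,0,0.007]]
```

View pics/sc1.png

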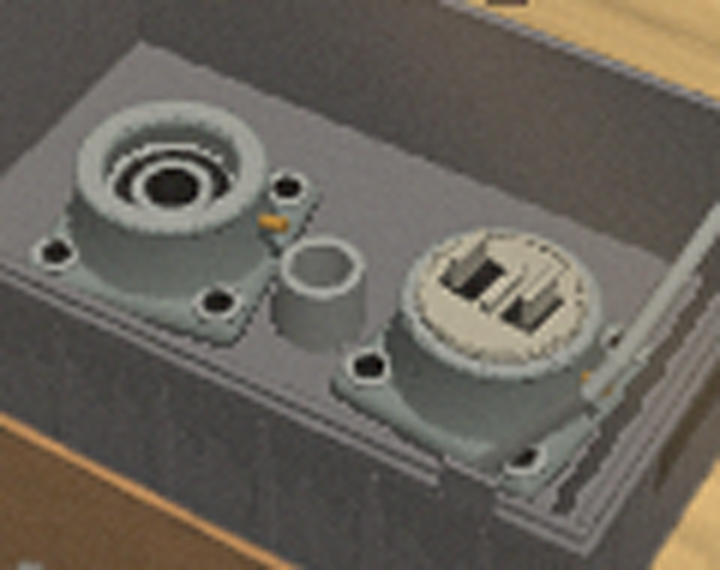

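The scene crop confirms the open unit: its rim centre is at crop pixel (172,167), or image (248.7,232.8), with the lip visible, and the capped unit is beside it. The bore is at about (590,-99,56). The cap is at (458,-359.5), with its tab axis at about 111°. Now I'll move.

Call:
apply_moves(deltas=[[[0, 0, -3.9, 0, 0, 0], [0, 0, -3.9, 0, 0, 0], [0, 0, -3.9, 0, 0, 0], [-3.1, -1, 0, 0, 0, 0.129], [-3.2, -0.6, 0, 0, 0, 0.129], [-3.2, -0.2, 0, 0, 0, 0.129], [-3.2, 0.2, 0, 0, 0, 0.129], [-3.2, 0.6, 0, 0, 0, 0.129], [-3.1, 1, 0, 0, 0, 0.129], [-2.9, 1.4, 0, 0, 0, 0.129], [-2.7, 1.8, 0, 0, 0, 0.129], [-2.4, 2.1, 0, 0, 0, 0.129]]], claw=0.6, newtons=30)

```text
time_s: 1.45
ee_pos: [420.5, 452.0, 340.8]
orientation: [0.674, 0.739, -0.003, -0.001]
force: [0.0, -0.7, -0.0]
width: 69.8
```

Call:
apply_moves(deltas=[[[-2.2, 2.4, 0, 0, 0, 0.129], [-3.8, 1.7, 0, 0, 0, 0.087], [-3.6, 2, 0, 0, 0, 0.087], [-3.4, 2.3, 0, 0, 0, 0.087], [-3.2, 2.6, 0, 0, 0, 0.087], [-3, 2.9, 0, 0, 0, 0.087], [-2.7, 3.1, 0, 0, 0, 0.087], [-2.4, 3.3, 0, 0, 0, 0.087], [-2.1, 3.5, 0, 0, 0, 0.087], [-1.8, 3.7, 0, 0, 0, 0.087], [-3.1, 2.8, 0, 0, 0, 0.064], [-2.9, 3, 0, 0, 0, 0.064]]])

```text
time_s: 2.65
ee_pos: [574.6, -12.8, 338.6]
orientation: [0.958, 0.287, -0.003, 0.001]
force: [0.8, -0.7, 1.5]
width: 69.6
```

```bash
python3 - <<'E'
from h import *
st(); plan([((590,-150,340),-67),((458,-359.5,200),-69),((458,-359.5,110),-69)])
E
```

```text
t 2.6 p [574.6 -12.8 338.6] jaw -56.7 tilt 0.35 F [ 0.8 -0.7  1.5] w 69.6
13
[[-1.56,3.08,-0.03,0,0.002,0.045],
[-1.42,3.14,-0.03,0,0.002,0.045],
[-1.28,3.2,-0.03,0,0.002,0.045],
[-1.13,3.26,-0.03,0,0.002,0.045],
[-2.91,2.02,2,0,0,0.005],
[-2.9,2.03,2,0,0,0.005],
[-2.88,2.05,2,0,0,0.005],
[-2.87,2.06,2,0,0,0.005],
[-2.86,2.08,2,0,0,0.005],
[-2.85,2.09,2,0,0,0.005],
[-2.84,2.1,2,0,0,0.005],
[0,0,4.5,0,0,0],
[0,0,4.5,0,0,0]]
```

Call:
apply_moves(deltas=[[[-1.6, 3.1, 0, 0, 0.002, 0.045], [-1.4, 3.1, 0, 0, 0.002, 0.045], [-1.3, 3.2, 0, 0, 0.002, 0.045], [-1.1, 3.3, 0, 0, 0.002, 0.045], [-2.9, 2, 2, 0, 0, 0.005], [-2.9, 2, 2, 0, 0, 0.005], [-2.9, 2, 2, 0, 0, 0.005], [-2.9, 2.1, 2, 0, 0, 0.005], [-2.9, 2.1, 2, 0, 0, 0.005], [-2.8, 2.1, 2, 0, 0, 0.005], [-2.8, 2.1, 2, 0, 0, 0.005], [0, 0, 4.5, 0, 0, 0]]])

```text
time_s: 3.85
ee_pos: [450.7, -381.6, 153.8]
orientation: [0.985, 0.173, 0.008, 0.005]
force: [0.5, -0.2, -0.0]
width: 69.5
```

```bash
python3 - <<'E'
from h import *
st(); plan([((458,-359.5,100),-69),((458,-359.5,50),-69)],25)
E
```

```text
t 3.9 p [ 450.7 -381.6  153.8] jaw -70.1 tilt 1.07 F [ 0.5 -0.2 -0. ] w 69.5
5
[[0.46,-0.63,1.79,0.005,-0.004,-0.006],
[0.47,-0.62,1.79,0.005,-0.004,-0.006],
[0.48,-0.61,1.79,0.005,-0.004,-0.006],
[0,0,2.5,0,0,0],
[0,0,2.5,0,0,0]]
```

Call:
apply_moves(deltas=[[[0.5, -0.6, 1.8, 0.005, -0.004, -0.006], [0.5, -0.6, 1.8, 0.005, -0.004, -0.006], [0.5, -0.6, 1.8, 0.005, -0.004, -0.006], [0, 0, 2.5, 0, 0, 0], [0, 0, 1.5, 0, 0, 0], [0, 0, 0, 0, 0, 0]]])

```text
time_s: 4.45
ee_pos: [462.0, -350.8, 51.4]
orientation: [0.982, 0.186, -0.002, -0.005]
force: [-0.4, 1.0, -0.6]
width: 69.4
```

```bash
python3 - <<'E'
from h import *
st(); sc=shot('scene'); u,v=proj(sc,[458,-360,30])[0].astype(int); print(u,v,proj(sc,[458,-359.5,36]))
save(sc,'g1.png',(u-50,v-45,u+50,v+35),7); plan([((458,-359.5,22),-69)],10)
E
```

```text
t 4.5 p [ 462.  -350.8   51.4] jaw -68.5 tilt 0.58 F [-0.4  1.  -0.6] w 69.4
208 180 [[208.94186622 179.30767739]]
4
[[-0.18,0.16,0.76,-0.002,0,0.002],
[-0.18,0.16,0.76,-0.002,0,0.002],
[-0.18,0.16,0.76,-0.002,0,0.002],
[-0.18,0.15,0.76,-0.002,0,0.002]]
```

View pics/g1.png

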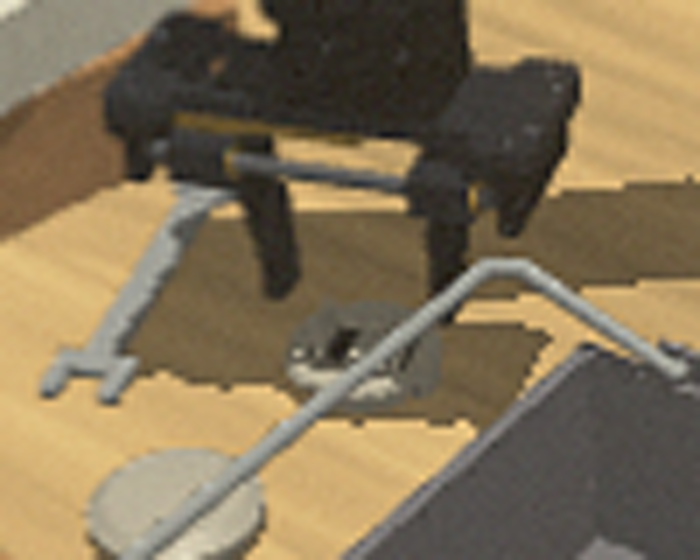

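The view shows the fingers (tips at crop pixels (282,295) and (448,300)) straddling the cap at (365,350), clear of the bail. Next comes the lateral correction, then a gentle descent.

Call:
apply_moves(deltas=[[[-0.3, 0.3, 0, -0.004, 0, 0.002], [-0.2, 0.2, 0.3, -0.002, 0, 0.002], [-0.1, 0.1, 0.3, 0, 0, 0.002], [0, 0, 0.3, 0, 0, 0], [0, 0, 0, 0, 0, 0]]])

```text
time_s: 5.0
ee_pos: [461.6, -361.8, 46.9]
orientation: [0.983, 0.183, 0.002, 0.001]
force: [0.1, 0.9, 0.4]
width: 69.5
```

```bash
python3 - <<'E'
from h import *
st(); plan([((458,-359.5,22),-69)],5)
E
```

```text
t 5.0 p [ 461.6 -361.8   46.9] jaw -68.9 tilt 0.30 F [0.1 0.9 0.4] w 69.5
6
[[-0.04,-0.06,0.41,0.001,-0.001,0],
[-0.04,-0.06,0.41,0.001,-0.001,0],
[-0.04,-0.06,0.41,0.001,-0.001,0],
[-0.04,-0.06,0.41,0.001,-0.001,0],
[-0.04,-0.06,0.41,0.001,-0.001,0],
[-0.04,-0.06,0.41,0.001,-0.001,0]]
```

Call:
apply_moves(deltas=[[[-0.1, -0.1, 0.4, 0.001, -0.001, 0], [-0.1, -0.1, 0.4, 0.001, -0.001, 0], [-0.05, -0.1, 0.4, 0, 0, 0], [0, -0.1, 0.4, 0, 0, 0], [0, 0, 0.4, 0, 0, 0], [0, 0, 0, 0, 0, 0]]])

```text
time_s: 5.6
ee_pos: [457.2, -358.4, 24.9]
orientation: [0.983, 0.183, 0.001, 0.0]
force: [-0.0, 0.5, -0.2]
width: 69.8
```

```bash
python3 - <<'E'
from h import *
st(); plan([((458,-359.5,21.5),-69)],5)
E
```

```text
t 5.6 p [ 457.2 -358.4   24.9] jaw -68.9 tilt 0.10 F [-0.   0.5 -0.2] w 69.8
1
[[0.03,0.13,0.34,0,-0.002,0.002]]
```

Call:
apply_moves(deltas=[[[0, 0.1, 0.25, 0, -0.002, 0.002], [0, 0, 0.15, 0, 0, 0], [0, 0, 0, 0, 0, 0]]])

```text
time_s: 5.9
ee_pos: [457.8, -359.5, 20.5]
orientation: [0.983, 0.182, -0.0, 0.0]
force: [-1.0, 0.0, -0.8]
width: 69.9
```

Call:
apply_moves(deltas=[[[0, 0, 0, 0, 0, 0], [0, 0, 0, 0, 0, 0], [0, 0, 0, 0, 0, 0], [0, 0, 0, 0, 0, 0], [0, 0, 0, 0, 0, 0], [0, 0, 0, 0, 0, 0], [0, 0, 0, 0, 0, 0], [0, 0, 0, 0, 0, 0]]], claw=-1, newtons=30)

```text
time_s: 6.7
ee_pos: [458.3, -360.0, 21.3]
orientation: [0.983, 0.182, 0.0, 0.001]
force: [-0.2, -0.0, -0.6]
width: 25.9
```

```bash
python3 - <<'E'
from h import *
st(); plan([((458,-360,210),-69),((590,-99,210),-69),((590,-99,120),-69)],32)
E
```

```text
t 6.7 p [ 458.3 -360.    21.3] jaw -69.0 tilt 0.10 F [-0.2 -0.  -0.6] w 25.9
19
[[0,0,-3.14,0,0,0],
[0,0,-3.14,0,0,0],
[0,0,-3.14,0,0,0],
[0,0,-3.14,0,0,0],
[0,0,-3.14,0,0,0],
[0,0,-3.14,0,0,0],
[2.17,-1.96,0,0,0,0],
[2.17,-1.96,0,0,0,0],
[2.17,-1.96,0,0,0,0],
[2.17,-1.96,0,0,0,0],
[2.17,-1.96,0,0,0,0],
[2.17,-1.96,0,0,0,0],
[2.17,-1.96,0,0,0,0],
[2.17,-1.96,0,0,0,0],
[2.17,-1.96,0,0,0,0],
[2.17,-1.96,0,0,0,0],
[0,0,3,0,0,0],
[0,0,3,0,0,0],
[0,0,3,0,0,0]]
```

Call:
apply_moves(deltas=[[[0, 0, -2, 0, 0, 0], [0, 0, -3, 0, 0, 0], [0, 0, -3.2, 0, 0, 0], [0, 0, -3.2, 0, 0, 0], [0, 0, -3.2, 0, 0, 0], [0, 0, -3.2, 0, 0, 0], [0, 0, -1, 0, 0, 0], [0, 0, 0, 0, 0, 0]]])

```text
time_s: 7.5
ee_pos: [455.9, -358.1, 212.6]
orientation: [0.983, 0.181, -0.003, -0.002]
force: [0.4, 0.6, -1.7]
width: 25.5
```

Call:
apply_moves(deltas=[[[1.5, -1.3, 0, 0, 0, 0], [2.2, -2, 0, 0, 0, 0], [2.2, -2, 0, 0, 0, 0], [2.2, -2, 0, 0, 0, 0], [2.2, -2, 0, 0, 0, 0], [2.2, -2, 0, 0, 0, 0], [2.2, -2, 0, 0, 0, 0], [2.2, -2, 0, 0, 0, 0], [2.2, -2, 0, 0, 0, 0], [1.5, -1.3, 0, 0, 0, 0], [0.5, -0.4, 0, 0, 0, 0], [0, 0, 0, 0, 0, 0]]])

```text
time_s: 8.7
ee_pos: [579.0, -94.2, 188.4]
orientation: [0.984, 0.179, -0.018, -0.006]
force: [-0.5, -1.0, -0.2]
width: 25.5
```

```bash
python3 - <<'E'
from h import *
st(); plan([((590,-99,200),-69),((590,-99,110),-69)],20)
E
```

```text
t 8.7 p [579.  -94.2 188.4] jaw -69.4 tilt 2.15 F [-0.5 -1.  -0.2] w 25.5
6
[[0.82,0.82,-1.2,-0.018,0.033,-0.007],
[0,0,1.8,0,0,0],
[0,0,1.8,0,0,0],
[0,0,1.8,0,0,0],
[0,0,1.8,0,0,0],
[0,0,1.8,0,0,0]]
```

Call:
apply_moves(deltas=[[[0.4, 0.4, 0, -0.01, 0.015, -0.003], [0.4, 0.4, 0, -0.008, 0.015, -0.003], [0, 0, 2, 0, 0, 0], [0, 0, 2, 0, 0, 0], [0, 0, 2, 0, 0, 0], [0, 0, 0.8, 0, 0, 0], [0, 0, 0, 0, 0, 0]]])

```text
time_s: 9.4
ee_pos: [588.8, -112.4, 120.4]
orientation: [0.985, 0.174, 0.003, 0.003]
force: [0.2, -0.3, -0.5]
width: 25.7
```

```bash
python3 - <<'E'
from h import *
s=st(); plan([((590,-99,95),-69)],6)
sc=shot('scene'); p=s['ee_pos']
u,v=proj(sc,[590,-99,70])[0].astype(int); u0,v0=u-45,v-45; save(sc,'f1.png',(u0,v0,u+45,v+30),8)
# expected rim circle and cap disc
a=np.linspace(0,2*np.pi,9)[:-1]
print('lip c',(proj(sc,[590,-99,56])-[u0,v0])*8,'cap disc c',(proj(sc,p-[0,0,5])-[u0,v0])*8)
W=cloud(sc); q=W.reshape(-1,3)
# cap disc side/bottom estimates by colour (off-white, low saturation bright) in 3D box
col=sc['image'].reshape(-1,3).astype(int); m=(np.abs(q-p)<[50,50,25]).all(1)&(col.min(1)>110)
print(m.sum(), np.median(q[m],0), q[m].min(0),q[m].max(0))
E
```

```text
t 9.4 p [ 588.8 -112.4  120.4] jaw -69.9 tilt 0.53 F [ 0.2 -0.3 -0.5] w 25.7
5
[[0.11,-0.25,0.51,0.002,-0.001,-0.003],
[0.11,-0.25,0.51,0.002,-0.001,-0.003],
[0.11,-0.25,0.51,0.002,-0.001,-0.003],
[0.12,-0.24,0.51,0.002,-0.001,-0.003],
[0.12,-0.24,0.51,0.002,-0.001,-0.003]]
lip c [[362.06330632 394.43928586]] cap disc c [[326.05417269 240.5957344 ]]
66 [ 615.75475576 -105.2940404   116.36030302] [ 582.53378565 -130.12133963  113.6919628 ] [625.14040927 -78.38092469 120.23947976]
```

View pics/f1.png

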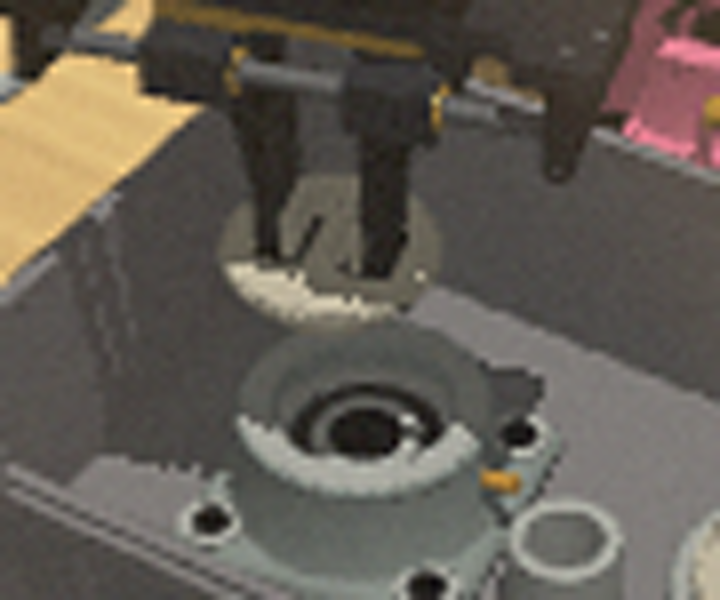

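The cap hangs level, with its disc centred at about crop (329,245) against an expected (326,241), so it is centred in the jaws. The rim is below it at (367,405). I'll cross-check the bore centre from the scene camera's depth before descending.

```bash
python3 - <<'E'
from h import *
sc=shot('scene'); q=cloud(sc).reshape(-1,3)
print(onz(sc,[[248.25,232.4]],56))
m=(np.hypot(q[:,0]-590,q[:,1]+99)<55)&(q[:,2]>53)&(q[:,2]<62); P=q[m]; print(len(P),np.median(P,0))
def hull(P):
    h=cv2.convexHull(P[:,:2].astype(np.float32))[:,0]; return h
print('scene circle',fitc(hull(P),43),cv2.minEnclosingCircle(hull(P)))
W=np.load('W0.npy').reshape(-1,3); m=(np.hypot(W[:,0]-590,W[:,1]+99)<55)&(W[:,2]>52)&(W[:,2]<62); P=W[m]
print('top circle',fitc(hull(P),43),len(P))
# cap disc in scene: depth points around disc top z
s=st(); p=s['ee_pos']; m=(np.hypot(q[:,0]-p[0],q[:,1]-p[1])<42)&(np.abs(q[:,2]-(p[2]-3))<3.5); P=q[m]; print('disc',len(P),fitc(hull(P),36),np.median(P,0),p)
plan([((590,-99.5,95),-69)],6)
E
```

```text
[[593.33444463 -96.42729778  56.        ]]
298 [597.31276067 -92.83530613  55.30331435]
scene circle [592.3402013  -97.50219048] ((592.0116577148438, -96.98149871826172), 44.00410461425781)
top circle [ 589.88611252 -100.09082849] 413
t 9.5 p [ 589.7 -112.2  121.6] jaw -69.9 tilt 0.62 F [-0.2  1.3 -0.3] w 25.6
disc 266 [ 591.21616173 -110.93245458] [ 600.53879149 -104.51132114  117.41076245] [ 589.7141429  -112.23928095  121.61053046]
5
[[0.09,-0.24,0.53,0.002,-0.001,-0.003],
[0.09,-0.24,0.53,0.002,-0.001,-0.003],
[0.09,-0.24,0.53,0.002,-0.001,-0.003],
[0.09,-0.24,0.53,0.002,-0.001,-0.003],
[0.1,-0.24,0.53,0.002,-0.001,-0.003]]
```

Call:
apply_moves(deltas=[[[0.1, -0.5, 0, 0.003, -0.002, -0.005], [0.15, -0.5, 0.3, 0.003, -0.002, -0.005], [0.2, -0.2, 0.5, 0.002, -0.001, -0.003], [0, 0, 0.5, 0.002, -0.001, 0], [0, 0, 0.5, 0, 0, 0], [0, 0, 0, 0, 0, 0], [0, 0, 0, 0, 0, 0]]])

```text
time_s: 10.2
ee_pos: [592.1, -97.8, 105.0]
orientation: [0.983, 0.182, 0.003, -0.001]
force: [0.0, -0.8, 0.0]
width: 25.9
```

```bash
python3 - <<'E'
from h import *
st(); plan([((590.4,-99.4,84),-69)],6)
E
```

```text
t 10.2 p [592.1 -97.8 105. ] jaw -69.0 tilt 0.31 F [ 0.  -0.8  0. ] w 25.9
4
[[-0.06,0.02,0.52,0,-0.001,0],
[-0.06,0.02,0.52,0,-0.001,0],
[-0.06,0.02,0.52,0,-0.001,0],
[-0.06,0.02,0.52,0,-0.001,0]]
```

Call:
apply_moves(deltas=[[[-0.1, 0.05, 0.4, 0, -0.002, 0], [-0.1, 0.05, 0.4, 0, -0.002, 0], [-0.05, 0, 0.5, 0, 0, 0], [0, 0, 0.5, 0, 0, 0], [0, 0, 0.3, 0, 0, 0], [0, 0, 0, 0, 0, 0]]])

```text
time_s: 10.8
ee_pos: [589.7, -100.3, 81.9]
orientation: [0.983, 0.182, 0.0, -0.0]
force: [0.1, 1.0, -1.4]
width: 25.8
```

```bash
python3 - <<'E'
from h import *
st(); plan([((590.4,-99.4,80),-69)],6)
E
```

```text
t 10.8 p [ 589.7 -100.3   81.9] jaw -69.0 tilt 0.06 F [ 0.1  1.  -1.4] w 25.8
1
[[0.1,-0.06,0.19,-0.001,0,-0.001]]
```

Call:
apply_moves(deltas=[[[0.1, -0.05, 0.2, 0, 0, 0], [0, 0, 0.2, 0, 0, 0], [0, 0, 0.2, 0, 0, 0], [0, 0, 0, 0, 0, 0]]])

```text
time_s: 11.2
ee_pos: [590.8, -99.3, 75.5]
orientation: [0.983, 0.182, 0.0, -0.0]
force: [-0.4, 0.3, -1.5]
width: 25.3
```

Call:
apply_moves(deltas=[[[0, 0, 0.2, 0, 0, 0], [0, 0, 0.2, 0, 0, 0], [0, 0, 0, 0, 0, 0]]])

```text
time_s: 11.5
ee_pos: [591.0, -99.3, 71.4]
orientation: [0.983, 0.182, 0.001, -0.0]
force: [-0.2, -0.8, -1.1]
width: 25.6
```

There is no contact force, so the plug is going in. I'll continue.

Call:
apply_moves(deltas=[[[0, 0, 0.25, 0, 0, 0], [0, 0, 0.25, 0, 0, 0], [0, 0, 0.1, 0, 0, 0], [0, 0, 0, 0, 0, 0]]])

```text
time_s: 11.9
ee_pos: [590.9, -99.3, 64.8]
orientation: [0.983, 0.182, 0.001, -0.0]
force: [-0.2, 0.4, -0.9]
width: 25.6
```

Call:
apply_moves(deltas=[[[0, 0, 0.2, 0, 0, 0], [0, 0, 0.2, 0, 0, 0], [0, 0, 0, 0, 0, 0]]])

```text
time_s: 12.2
ee_pos: [591.7, -99.5, 63.9]
orientation: [0.983, 0.182, 0.001, -0.001]
force: [-0.4, -0.5, -1.1]
width: 25.6
```

Call:
apply_moves(deltas=[[[0, 0, 0.2, 0, 0, 0], [0, 0, 0.3, 0, 0, 0]]])

```text
time_s: 12.4
ee_pos: [592.6, -99.4, 62.8]
orientation: [0.983, 0.182, 0.002, -0.002]
force: [-11.5, 2.7, 30.9]
width: 26.2
```

```bash
python3 - <<'E'
from h import *
st()
E
```

```text
t 12.4 p [592.6 -99.4  62.8] jaw -69.0 tilt 0.33 F [-11.5   2.7  30.9] w 26.2
```

Firm seating contact at the expected height. I'll release here.

Call:
apply_moves(deltas=[[[0, 0, 0, 0, 0, 0], [0, 0, 0.05, 0, 0, 0]]])

```text
time_s: 12.6
ee_pos: [593.1, -99.6, 63.5]
orientation: [0.983, 0.182, 0.003, -0.002]
force: [-0.8, -1.0, -0.7]
width: 25.5
```

Call:
apply_moves(deltas=[[[0, 0, 0, 0, 0, 0], [0, 0, 0, 0, 0, 0], [0, 0, 0, 0, 0, 0], [0, 0, 0, 0, 0, 0], [0, 0, 0, 0, 0, 0]]], claw=0.5)

```text
time_s: 13.1
ee_pos: [593.0, -99.6, 62.3]
orientation: [0.983, 0.182, 0.002, -0.002]
force: [0.4, -0.4, -0.9]
width: 57.5
```

Call:
apply_moves(deltas=[[[0, 0, -2, 0, 0, 0], [0, 0, -3, 0, 0, 0], [0, 0, -4, 0, 0, 0], [0, 0, -4, 0, 0, 0], [0, 0, -4, 0, 0, 0], [0, 4, -4, 0, 0, 0], [0, 0, 0, 0, 0, 0]]])

```text
time_s: 13.8
ee_pos: [603.2, -132.6, 271.2]
orientation: [0.983, 0.183, -0.001, -0.002]
force: [0.7, -0.8, -0.3]
width: 65.2
```

```bash
python3 - <<'E'
from h import *
st(); sc=shot('scene'); q=cloud(sc).reshape(-1,3)
u,v=proj(sc,[590,-60,60])[0].astype(int); save(sc,'fit.png',(u-50,v-45,u+60,v+40),7)
for n,c in(('new',(592,-98)),('old',None)):
    if c is None: continue
    d=np.hypot(q[:,0]-c[0],q[:,1]-c[1]); P=q[d<33]; print(n,np.histogram(P[:,2],bins=np.arange(40,90,3)))
    P=P[(P[:,2]>55)&(P[:,2]<66)]; A=np.c_[P[:,:2]-c,np.ones(len(P))]; print('plane',np.linalg.lstsq(A,P[:,2],rcond=None)[0],len(P))
E
```

```text
t 13.8 p [ 603.2 -132.6  271.2] jaw -68.9 tilt 0.25 F [ 0.7 -0.8 -0.3] w 65.2
new (array([  0,   0,   0,   0,   0,  43, 181,  52,  17,   7,  10,  13,  18,
         0,   0,   0]), array([40, 43, 46, 49, 52, 55, 58, 61, 64, 67, 70, 73, 76, 79, 82, 85, 88]))
plane [ 5.67957702e-03 -4.20510330e-04  5.98883786e+01] 290
```

View pics/fit.png

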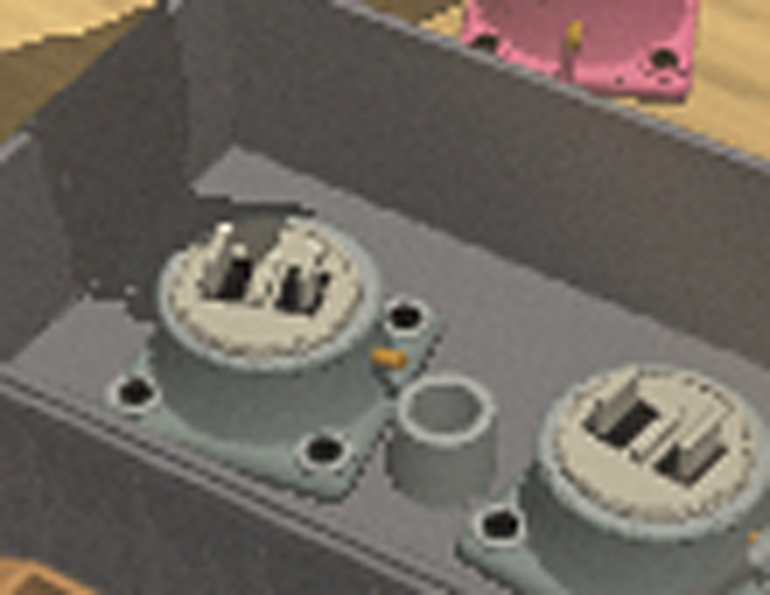

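The cap is seated: the disc plane is flat (slope under 0.6%, top at 59.9 = rim + 4), the tabs are upright like those on the old cap at crop (650,420), and the unit and bush have not moved. Now the right bail.

```bash
python3 - <<'E'
from h import *
c=shot('top'); q=cloud(c).reshape(-1,3)
# right bar points
m=(q[:,2]>125)&(q[:,2]<150)&(q[:,1]<-222)&(q[:,1]>-250)&(q[:,0]>500)&(q[:,0]<690); P=q[m]
print('R',len(P),np.polyfit(P[:,0]-595,P[:,1],1),np.median(P[:,2]),np.percentile(P[:,2],90))
m=(q[:,2]>170)&(q[:,2]<200)&(q[:,1]<180)&(q[:,1]>135)&(q[:,0]>480)&(q[:,0]<680); P=q[m]
print('L',len(P),np.polyfit(P[:,0]-585,P[:,1],1),np.median(P[:,2]),np.percentile(P[:,2],90))
st(); plan([((594,-236,230),-87.4),((594,-236,160),-87.4)],30)
E
```

```text
R 166 [ 7.40023314e-02 -2.36106681e+02] 137.90326586091624 140.62710824543825
L 280 [7.29359856e-02 1.60374117e+02] 187.17855621942192 189.93726311082995
t 13.9 p [ 601.4 -126.7  266.3] jaw -68.6 tilt 0.77 F [-0.4  0.5 -0.7] w 65.3
7
[[-1.16,2.49,0.89,-0.003,0.002,0.082],
[-0.96,2.57,0.89,-0.003,0.002,0.082],
[-0.75,2.64,0.9,-0.003,0.002,0.082],
[-0.53,2.69,0.9,-0.003,0.002,0.082],
[0,0,2.33,0,0,0],
[0,0,2.33,0,0,0],
[0,0,2.33,0,0,0]]
```

Call:
apply_moves(deltas=[[[-1.1, 2.5, 0.9, -0.003, 0.002, 0.076], [-0.9, 2.6, 0.9, -0.003, 0.002, 0.076], [-0.7, 2.6, 0.9, -0.003, 0.002, 0.076], [-0.4, 2.7, 0.9, -0.003, 0.002, 0.076], [0, 0, 2.3, 0, 0, 0], [0, 0, 1, 0, 0, 0], [0, 0, 0, 0, 0, 0]]], claw=-0.2, newtons=15)

```text
time_s: 14.6
ee_pos: [592.1, -235.3, 182.1]
orientation: [1.0, 0.027, -0.007, -0.003]
force: [0.0, -0.3, 0.7]
width: 35.4
```

```bash
python3 - <<'E'
from h import *
st(); plan([((600,-235.7,165),-86),((600,-235.7,115),-86)],12)
E
```

```text
t 14.6 p [ 592.1 -235.3  182.1] jaw -87.0 tilt 0.90 F [ 0.  -0.3  0.7] w 35.4
7
[[0.41,0.04,0.85,-0.003,0.007,-0.008],
[0.4,0.04,0.85,-0.003,0.007,-0.008],
[0,0,1,0,0,0],
[0,0,1,0,0,0],
[0,0,1,0,0,0],
[0,0,1,0,0,0],
[0,0,1,0,0,0]]
```

Call:
apply_moves(deltas=[[[0.3, 0, 0.9, -0.003, 0.007, -0.008], [0.3, 0, 0.9, -0.003, 0.007, -0.008], [0.1, 0, 1, 0, 0, 0], [0, 0, 1, 0, 0, 0], [0, 0, 0.9, 0, 0, 0], [0, 0, 0.5, 0, 0, 0], [0, 0, 0, 0, 0, 0]]])

```text
time_s: 15.3
ee_pos: [601.0, -231.7, 126.1]
orientation: [0.999, 0.037, 0.001, -0.0]
force: [1.0, -0.1, -0.9]
width: 34.6
```

```bash
python3 - <<'E'
from h import *
st(); plan([((600,-235.7,115),-86)],8)
E
```

```text
t 15.3 p [ 601.  -231.7  126.1] jaw -85.7 tilt 0.11 F [ 1.  -0.1 -0.9] w 34.6
2
[[-0.06,0.2,0.56,0,-0.001,0.003],
[-0.06,0.2,0.56,0,-0.001,0.003]]
```

Call:
apply_moves(deltas=[[[0, 0.2, 0.5, 0, 0, 0], [0, 0.2, 0.5, 0, 0, 0], [0, 0, 0, 0, 0, 0]]])

```text
time_s: 15.6
ee_pos: [601.7, -236.4, 116.0]
orientation: [0.999, 0.037, 0.001, -0.0]
force: [-0.2, 0.3, -0.0]
width: 34.9
```

Call:
apply_moves(deltas=[[[0, 0, 0, 0, 0, 0], [0, 0, 0, 0, 0, 0], [0, 0, 0, 0, 0, 0], [0, 0, 0, 0, 0, 0], [0, 0, 0, 0, 0, 0]]], claw=-1, newtons=15)

```text
time_s: 16.1
ee_pos: [601.9, -235.4, 116.4]
orientation: [0.999, 0.037, 0.002, -0.001]
force: [-0.8, 1.7, -1.1]
width: 7.4
```

```bash
cat >> h.py <<'E'
def arc(hinge,sgn,th1,step=0.16,yaw=4.1,gz=None):
    """bail arc rows. sgn -1 right,+1 left"""
    s=st(); p=s['ee_pos']; a=np.radians(yaw); ey=np.array([-np.sin(a),np.cos(a),0])*sgn
    d=(p-hinge)@ey; gz=19 if gz is None else gz
    th=np.arctan2(p[2]+gz-hinge[2],d); print('theta',th,'rad',np.hypot(d,p[2]+gz-hinge[2]))
    n=int(np.ceil((th1-th)/step)); w=[]
    for t in np.linspace(th,th1,n+1)[1:]:
        w.append((hinge+ey*87*np.cos(t)+[0,0,87*np.sin(t)-gz],-90+yaw))
    plan(w,60)
HR=np.array([599.7,-152.7,109]);HL=np.array([580.3,116.7,109])
E
python3 - <<'E'
from h import *
arc(HR,-1,1.7)
E
```

```text
t 16.1 p [ 601.9 -235.4  116.4] jaw -85.7 tilt 0.23 F [-0.8  1.7 -1.1] w 7.4
theta 0.30979651319952106 rad 86.75025526218172
9
[[0.38,-0.48,-1.25,-0.002,-0.003,0.003],
[0,-0.69,-1.15,0,0,0],
[0,-0.86,-1.03,0,0,0],
[0,-1.01,-0.89,0,0,0],
[0,-1.13,-0.72,0,0,0],
[0,-1.23,-0.54,0,0,0],
[0,-1.3,-0.34,0,0,0],
[0,-1.34,-0.14,0,0,0],
[0,-1.34,0.07,0,0,0]]
```

Call:
apply_moves(deltas=[[[0, -0.5, -1.25, 0, 0, 0], [0, -0.7, -1.15, 0, 0, 0], [0, -0.85, -1.05, 0, 0, 0], [0, -1, -0.9, 0, 0, 0], [0, 0, 0, 0, 0, 0]]])

```text
time_s: 16.6
ee_pos: [599.7, -203.6, 163.6]
orientation: [0.999, 0.037, 0.002, 0.0]
force: [-1.6, 1.8, -0.4]
width: 7.7
```

```bash
python3 - <<'E'
from h import *
arc(HR,-1,2.0)
E
```

```text
t 16.6 p [ 599.7 -203.6  163.6] jaw -85.7 tilt 0.26 F [-1.6  1.8 -0.4] w 7.7
theta 0.967630083815988 rad 89.41624410333898
7
[[0.37,-1.24,-0.45,0.001,-0.004,0.003],
[0,-1.19,-0.48,0,0,0],
[0,-1.25,-0.3,0,0,0],
[0,-1.28,-0.11,0,0,0],
[0,-1.28,0.08,0,0,0],
[0,-1.25,0.26,0,0,0],
[0,-1.2,0.45,0,0,0]]
```

Tracking is good.

Call:
apply_moves(deltas=[[[0, -1.2, -0.5, 0, 0, 0], [0, -1.2, -0.5, 0, 0, 0], [0, -1.25, -0.3, 0, 0, 0], [0, -1.3, -0.1, 0, 0, 0], [0, -1.3, 0.1, 0, 0, 0], [0, -1.25, 0.25, 0, 0, 0], [0, 0, 0, 0, 0, 0]]])

```text
time_s: 17.3
ee_pos: [594.8, -128.7, 178.4]
orientation: [0.999, 0.036, 0.006, 0.004]
force: [0.3, 0.2, -1.0]
width: 7.0
```

```bash
python3 - <<'E'
from h import *
arc(HR,-1,3.14)
E
```

```text
t 17.3 p [ 594.8 -128.7  178.4] jaw -85.9 tilt 0.82 F [ 0.3  0.2 -1. ] w 7.0
theta 1.838733819039166 rad 91.66983802586397
9
[[0.31,-1.07,0.86,0.009,-0.011,0],
[0,-1.11,0.59,0,0,0],
[0,-1.02,0.74,0,0,0],
[0,-0.9,0.88,0,0,0],
[0,-0.76,1,0,0,0],
[0,-0.61,1.1,0,0,0],
[0,-0.45,1.17,0,0,0],
[0,-0.27,1.23,0,0,0],
[0,-0.09,1.25,0,0,0]]
```

Call:
apply_moves(deltas=[[[0, -1.1, 0.7, 0.008, -0.01, 0], [0, -1.1, 0.6, 0, 0, 0], [0, -1, 0.75, 0, 0, 0], [0, -0.9, 0.9, 0, 0, 0], [0, -0.7, 1, 0, 0, 0], [0, 0, 0, 0, 0, 0]]])

```text
time_s: 17.9
ee_pos: [591.1, -76.1, 136.4]
orientation: [0.999, 0.036, 0.0, -0.001]
force: [3.8, -1.2, -4.4]
width: 7.2
```

```bash
python3 - <<'E'
from h import *
arc(HR,-1,3.14,gz=17)
E
```

```text
t 17.9 p [591.1 -76.1 136.4] jaw -85.8 tilt 0.11 F [ 3.8 -1.2 -4.4] w 7.2
theta 2.618093825636765 rad 88.90004297801676
4
[[0.31,-0.34,1.11,-0.002,-0.001,0.001],
[0,-0.37,1.07,0,0,0],
[0,-0.22,1.11,0,0,0],
[0,-0.08,1.13,0,0,0]]
```

Call:
apply_moves(deltas=[[[0, -0.35, 1.1, 0, 0, 0], [0, -0.35, 1.1, 0, 0, 0], [0, -0.2, 1.1, 0, 0, 0], [0, -0.1, 0.8, 0, 0, 0], [0, 0, 0, 0, 0, 0]]])

```text
time_s: 18.4
ee_pos: [590.6, -65.4, 92.8]
orientation: [0.999, 0.036, 0.001, -0.001]
force: [-0.7, 0.2, 5.4]
width: 7.3
```

```bash
python3 - <<'E'
from h import *
arc(HR,-1,3.14,gz=17)
E
```

```text
t 18.4 p [590.6 -65.4  92.8] jaw -85.9 tilt 0.17 F [-0.7  0.2  5.4] w 7.3
theta 3.1321363570890903 rad 87.68726504374723
1
[[0.29,0.07,0.07,-0.003,-0.001,0]]
```

Call:
apply_moves(deltas=[[[0, 0, 0.2, 0, 0, 0], [0, 0, 0.2, 0, 0, 0]]])

```text
time_s: 18.6
ee_pos: [590.9, -65.4, 92.2]
orientation: [0.999, 0.035, 0.0, -0.003]
force: [-6.1, 0.4, 19.0]
width: 7.1
```

Call:
apply_moves(deltas=[[[0, 0, 0, 0, 0, 0], [0, 0, 0, 0, 0, 0], [0, 0, 0, 0, 0, 0], [0, 0, 0, 0, 0, 0]]], claw=-0.4)

```text
time_s: 19.0
ee_pos: [589.3, -63.9, 90.5]
orientation: [0.999, 0.035, -0.001, -0.005]
force: [0.3, -0.2, 0.6]
width: 24.7
```

Call:
apply_moves(deltas=[[[0, 0, -1, 0, 0, 0], [0, 0, -2, 0, 0, 0], [0, 0, -3, 0, 0, 0], [0, 0, -4, 0, 0, 0], [0, 0, -4, 0, 0, 0], [0, 0, 0, 0, 0, 0]]])

```text
time_s: 19.6
ee_pos: [588.0, -64.7, 235.2]
orientation: [0.999, 0.034, -0.004, -0.005]
force: [-0.1, -0.5, 0.2]
width: 26.3
```

```bash
python3 - <<'E'
from h import *
st(); q=cloud(shot('scene')).reshape(-1,3)
m=(np.abs(q[:,0]-590)<90)&(np.abs(q[:,1]+65-(q[:,0]-590)*.073)<20)&(q[:,2]>95)&(q[:,2]<150); P=q[m]
print(len(P),np.median(P,0),np.percentile(P[:,2],[5,50,95]))
plan([((586,-65,235),-86),((577,160,235),-86),((577,160,200),-86)],38)
E
```

```text
t 19.6 p [588.  -64.7 235.2] jaw -86.1 tilt 0.72 F [-0.1 -0.5  0.2] w 26.3
173 [597.23174344 -62.71683146 111.11013267] [107.58046097 111.11013267 113.72757979]
8
[[-0.07,0.05,-0.23,-0.01,0.012,-0.001],
[0.11,-3.75,0,0,0,0],
[0.11,-3.75,0,0,0,0],
[0.11,-3.75,0,0,0,0],
[0.11,-3.75,0,0,0,0],
[0.11,-3.75,0,0,0,0],
[0.11,-3.75,0,0,0,0],
[0,0,3.5,0,0,0]]
```

The right bail is on its stop (19 N at the stop, bar surface z≈111). Now the left bail.

Call:
apply_moves(deltas=[[[0, -2, 0, -0.01, 0.012, -0.001], [0.1, -3.7, 0, 0, 0, 0], [0.1, -3.7, 0, 0, 0, 0], [0.1, -3.7, 0, 0, 0, 0], [0.1, -3.7, 0, 0, 0, 0], [0.1, -3.7, 0, 0, 0, 0], [0, -1.5, 0, 0, 0, 0], [0, 0, 0, 0, 0, 0]]], claw=-0.2)

```text
time_s: 20.45
ee_pos: [571.6, 160.6, 225.6]
orientation: [0.999, 0.032, -0.005, 0.002]
force: [-0.0, 0.1, -0.0]
width: 34.8
```

```bash
python3 - <<'E'
from h import *
st(); plan([((578,159.9,205),-86),((578,159.9,164),-86)],10)
E
```

```text
t 20.4 p [571.6 160.6 225.6] jaw -86.3 tilt 0.63 F [-0.   0.1 -0. ] w 34.8
8
[[0.22,0.04,0.69,0.001,0.003,-0.002],
[0.22,0.04,0.69,0.001,0.003,-0.002],
[0.22,0.04,0.69,0.001,0.003,-0.002],
[0,0,0.82,0,0,0],
[0,0,0.82,0,0,0],
[0,0,0.82,0,0,0],
[0,0,0.82,0,0,0],
[0,0,0.82,0,0,0]]
```

Call:
apply_moves(deltas=[[[0.3, 0, 0.4, 0.001, 0.003, -0.002], [0.2, 0, 0.6, 0.001, 0.003, -0.002], [0, 0, 0.7, 0.001, 0.003, -0.002], [0, 0, 0.5, 0, 0, 0], [0, 0, 0, 0, 0, 0]]])

```text
time_s: 20.95
ee_pos: [577.2, 151.9, 200.3]
orientation: [1.0, 0.03, -0.001, 0.002]
force: [0.2, -0.5, 0.9]
width: 34.7
```

```bash
python3 - <<'E'
from h import *
st(); plan([((578,159.9,164),-86)],8)
E
```

```text
t 20.9 p [577.2 151.9 200.3] jaw -86.5 tilt 0.29 F [ 0.2 -0.5  0.9] w 34.7
5
[[0.03,-0.16,0.73,0.001,0.001,-0.002],
[0.03,-0.16,0.73,0.001,0.001,-0.002],
[0.03,-0.16,0.73,0.001,0.001,-0.002],
[0.03,-0.16,0.73,0.001,0.001,-0.002],
[0.03,-0.16,0.73,0.001,0.001,-0.002]]
```

Call:
apply_moves(deltas=[[[0, -0.4, 0, 0.001, 0.001, -0.002], [0, -0.4, 0.2, 0.001, 0.001, -0.002], [0, 0, 0.6, 0, 0, 0], [0, 0, 0.7, 0, 0, 0], [0, 0, 0.7, 0, 0, 0], [0, 0, 0.7, 0, 0, 0], [0, 0, 0, 0, 0, 0]]])

```text
time_s: 21.65
ee_pos: [576.7, 160.0, 168.9]
orientation: [0.999, 0.032, -0.0, 0.001]
force: [1.6, 0.3, 0.9]
width: 34.9
```

```bash
python3 - <<'E'
from h import *
st(); plan([((578,159.9,164),-86)],8)
E
```

```text
t 21.6 p [576.7 160.  168.9] jaw -86.3 tilt 0.11 F [1.6 0.3 0.9] w 34.9
1
[[0.13,0.02,0.49,0.002,0,-0.006]]
```

Call:
apply_moves(deltas=[[[0, 0, 0.4, 0, 0, 0], [0, 0, 0.1, 0, 0, 0], [0, 0, 0, 0, 0, 0]]])

```text
time_s: 21.95
ee_pos: [576.7, 159.8, 163.3]
orientation: [0.999, 0.032, -0.0, 0.001]
force: [-0.2, 0.0, -0.1]
width: 34.8
```

Call:
apply_moves(deltas=[[[0, 0, 0, 0, 0, 0], [0, 0, 0, 0, 0, 0], [0, 0, 0, 0, 0, 0], [0, 0, 0, 0, 0, 0], [0, 0, 0, 0, 0, 0]]], claw=-1, newtons=15)

```text
time_s: 22.45
ee_pos: [577.2, 160.6, 164.3]
orientation: [0.999, 0.032, 0.0, 0.0]
force: [-0.3, 0.7, -0.8]
width: 7.3
```

```bash
python3 - <<'E'
from h import *
arc(HL,1,1.9)
E
```

```text
t 22.4 p [577.2 160.6 164.3] jaw -86.3 tilt 0.07 F [-0.3  0.7 -0.8] w 7.3
theta 1.0363250354006057 rad 86.3030094224501
6
[[0,1.08,-0.62,0.001,-0.001,-0.007],
[0,1.19,-0.39,0,0,0],
[0,1.23,-0.22,0,0,0],
[0,1.25,-0.04,0,0,0],
[0,1.24,0.14,0,0,0],
[0,1.21,0.32,0,0,0]]
```

Call:
apply_moves(deltas=[[[0, 1.1, -0.6, 0, 0, -0.005], [0, 1.2, -0.4, 0, 0, 0], [0, 1.2, -0.2, 0, 0, 0], [0, 1.2, 0, 0, 0, 0], [0, 1.2, 0.1, 0, 0, 0], [0, 1.2, 0.3, 0, 0, 0], [0, 0, 0, 0, 0, 0]]])

```text
time_s: 23.15
ee_pos: [582.5, 85.7, 173.1]
orientation: [0.999, 0.035, 0.001, -0.002]
force: [2.4, 0.4, -5.6]
width: 7.5
```

```bash
python3 - <<'E'
from h import *
arc(HL,1,3.14)
E
```

```text
t 23.1 p [582.5  85.7 173.1] jaw -86.0 tilt 0.27 F [ 2.4  0.4 -5.6] w 7.5
theta 1.929001341027345 rad 88.73825649490051
8
[[0.01,1.14,0.71,-0.004,-0.002,-0.001],
[0,1.1,0.73,0,0,0],
[0,0.97,0.88,0,0,0],
[0,0.83,1.02,0,0,0],
[0,0.67,1.13,0,0,0],
[0,0.49,1.22,0,0,0],
[0,0.3,1.28,0,0,0],
[0,0.1,1.31,0,0,0]]
```

Call:
apply_moves(deltas=[[[0, 1.1, 0.7, 0, 0, 0], [0, 1.1, 0.75, 0, 0, 0], [0, 0.95, 0.9, 0, 0, 0], [0, 0.8, 1, 0, 0, 0], [0, 0.6, 1.1, 0, 0, 0], [0, 0, 0, 0, 0, 0]]])

```text
time_s: 23.75
ee_pos: [585.8, 36.6, 125.4]
orientation: [0.999, 0.035, 0.001, -0.002]
force: [2.7, 2.0, -3.1]
width: 7.1
```

```bash
python3 - <<'E'
from h import *
arc(HL,1,3.14,gz=18)
E
```

```text
t 23.8 p [585.8  36.6 125.4] jaw -86.0 tilt 0.20 F [ 2.7  2.  -3.1] w 7.1
theta 2.7367315640714995 rad 87.39832728960204
3
[[0.03,0.35,1.12,-0.003,-0.002,-0.001],
[0,0.24,1.14,0,0,0],
[0,0.08,1.17,0,0,0]]
```

Call:
apply_moves(deltas=[[[0, 0.35, 1.1, 0, 0, 0], [0, 0.2, 1.1, 0, 0, 0], [0, 0.1, 0.9, 0, 0, 0], [0, 0, 0.3, 0, 0, 0], [0, 0, 0, 0, 0, 0]]])

```text
time_s: 24.25
ee_pos: [586.8, 30.5, 91.1]
orientation: [0.999, 0.036, 0.001, -0.002]
force: [-1.9, 2.0, 0.8]
width: 7.2
```

Call:
apply_moves(deltas=[[[0, 0, 0.2, 0, 0, 0], [0, 0, 0.2, 0, 0, 0]]])

```text
time_s: 24.45
ee_pos: [586.9, 30.6, 90.7]
orientation: [0.999, 0.037, 0.0, -0.003]
force: [-8.1, 1.1, 20.1]
width: 7.2
```

On the stop with 20 N. I'll release, retreat and check.

Call:
apply_moves(deltas=[[[0, 0, 0, 0, 0, 0], [0, 0, 0, 0, 0, 0], [0, 0, 0, 0, 0, 0], [0, 0, 0, 0, 0, 0]]], claw=-0.4)

```text
time_s: 24.85
ee_pos: [587.0, 27.7, 89.5]
orientation: [0.999, 0.036, 0.0, -0.001]
force: [0.2, 0.8, -0.2]
width: 24.9
```

Call:
apply_moves(deltas=[[[0, 0, -1, 0, 0, 0], [0, 0, -2, 0, 0, 0], [0, 0, -3, 0, 0, 0], [0, 0, -4, 0, 0, 0], [0, 0, -4, 0, 0, 0], [0, -4, -2, 0, 0, 0], [0, -4, 0, 0, 0, 0], [0, -4, 0, 0, 0, 0], [0, -4, 0, 0, 0, 0], [0, -4, 0, 0, 0, 0], [0, -4, 0, 0, 0, 0], [0, 0, 0, 0, 0, 0]]])

```text
time_s: 26.05
ee_pos: [571.3, 270.6, 261.7]
orientation: [1.0, 0.031, 0.003, -0.001]
force: [0.1, -0.4, 0.2]
width: 26.1
```

```bash
python3 - <<'E'
from h import *
st(); sc=shot('scene'); q=cloud(sc).reshape(-1,3)
for n,y0,x0 in(('R',-65,592),('L',30,586)):
    m=(np.abs(q[:,0]-590)<85)&(np.abs(q[:,1]-y0-(q[:,0]-x0)*.073)<20)&(q[:,2]>95)&(q[:,2]<150); P=q[m]
    print(n,len(P),np.median(P,0).round(1),np.percentile(P[:,2],[5,95]))
save(sc,'end.png',(170,150,370,310),4)
c=shot('top'); T=cloud(c).reshape(-1,3)
d=np.hypot(T[:,0]-590.5,T[:,1]+99.5); P=T[(d<34)&(T[:,2]>50)&(T[:,2]<68)]; print('cap',np.median(P,0),np.linalg.lstsq(np.c_[P[:,:2]-P[:,:2].mean(0),np.ones(len(P))],P[:,2],rcond=None)[0])
E
```

```text
t 26.1 p [571.3 270.6 261.7] jaw -86.4 tilt 0.32 F [ 0.1 -0.4  0.2] w 26.1
R 164 [596.1 -62.7 111. ] [107.54039346 113.52003061]
L 179 [600.4  33.1 111.1] [107.27649219 113.1948287 ]
cap [ 589.35131733 -100.65410094   60.27451785] [-5.85052157e-04 -6.21880128e-03  6.03158308e+01]
```

View pics/end.png

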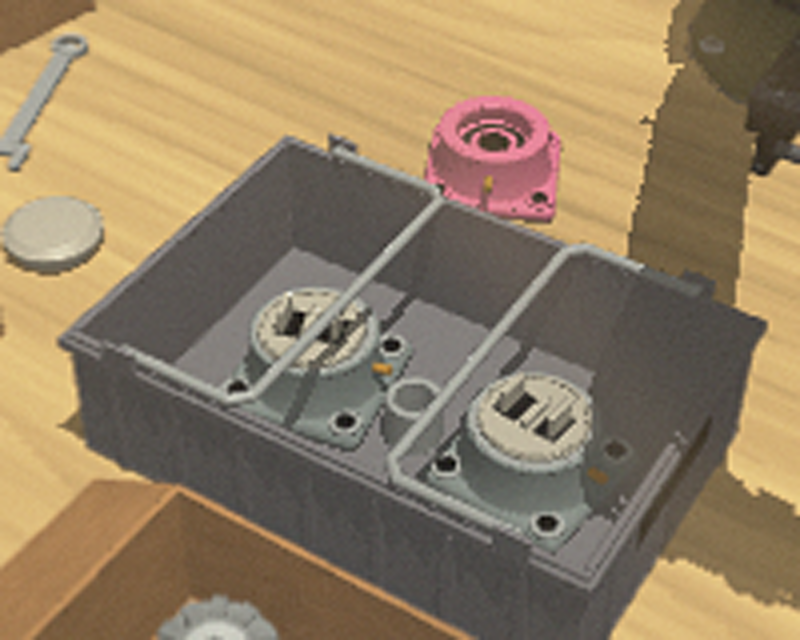

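The picture shows both bails flat over the tote (bars at crop (345,300) and (490,355)). The new cap sits flat on its unit at (315,330), and the units and bush are where they were. I'm handing it in.

```bash
python3 -c "
from bench import job; print(job.finish_job())"
```

```text
the job is handed in; nothing more can be done
None
```

The spring-tab cap is fitted to the open bearing unit and both bails are swung flat over the tote. I handed the job in at about 26 s of the 72 s allowed.

- **Cap:** I pinched the tabs and lowered the plug into the bore with no side contact. I seated it at about 31 N and opened the jaws so the tabs could spring out. Both cameras then put the disc top at 60 mm, which is the rim height plus 4 mm, tilted less than 1%. The tabs stand upright like those on the other cap. I judged the latching from this and did not do a pull test.
- **Bails:** I swung the right one first, then the left, and pressed each onto its stop at about 20 N. After release both bars read a surface height of about 111 mm, which is flat.
- **Everything else:** in the last picture the two units and the bush stand where they were, and the gripper is clear. No check failed. The two cameras disagreed by about 2 to 3 mm on the bore centre, and I aimed between them.

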